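Bolt the soap-nut carousel's stand and hold the tall jar to the customers

ROBOT

A 6-joint arm with a two-finger parallel gripper is mounted at the origin on the work surface. World frame = base frame: x ahead of the robot, y to its left, z up, the work surface at z = 0. Lengths are in m, angles in rad, forces in N, time in s.
With the tool pointing down it reaches from about 0.225 to 0.725 m from the base axis. Payload 3.1 kg.
Tool frame: the origin (TCP) lies between the finger pads; the fingertips stand 14 mm ahead of it and the grasp point (between the pads) lies 5 mm behind it; z points along the fingers, y is the line along which they close (so a half turn about z gives the same grasp; the last joint's range is limited). The gripper opens to 85 mm and grips with 20 to 120 N. Pads are 22 mm wide; open, the fingers measure 114 mm over their backs; the gripper's body (76 mm by 85 mm) begins 54 mm behind the grasp point. The pads swing forward as they close: fully open they stand 13 mm farther back than shut.
Start: joints at [1.017, 0.048, 0.099, 1.622, 0, 1.443], TCP at [0.217, 0.478, 0.245] pointing down, gripper open.
Joint ranges: [-2.91, 2.91], [-0.99, 1.94], [-1.21, 1.42], [-2.12, 2.29], [-1.49, 1.47], [-3.14, 3.14]. Speed limits (rad/s): [2.79, 2.79, 3.14, 3.14, 3.14, 3.14].

INTERFACE

Orientations are given as a unit quaternion [x, y, z, w].
In Python, from bench import manip gives the robot as it stands.
- The arm moves only by the shell command python3 -m handwheel 'ROWS' [FORCE]. ROWS is JSON, a list of rows, each an object with "claw": the opening, from -1 (shut) to 1 (fully open); "linear": the shift along the world's x, y, z in mm, a list of three; "dr": the turn, a rotation vector about the world's x, y, z in rad, a list of three. A call has exactly 5 rows; each row is the pose to reach, as a shift and turn from the pose commanded when the call began; what a row does not reach only later rows make up. A row lasts 1/10 s, in which the tool goes at most 50 mm and 8.59 degrees, less where a joint would pass 70% of its speed; a pose out of reach is approached as far as the arm can. A call with a gripper value outside its range is refused whole. The fingers move at their own pace and stop on an object; FORCE is the grip in N (left out, the last holds). Time passes only in rows, so rows that repeat a pose let the fingers close, or fill a call up. It gives the time, the measured TCP pose, the force, the opening and the grip force at its end, in the units of the state.
- manip.state(): the state, without advancing time (a new reading comes with each control period).
- manip.camera(name): name is "side" or "top" or "wrist"; returns a dict with "image" (384x512x3 uint8, red, green, blue), "z_map" (384x512 float32, m along the optical axis (not along the pixel's ray), 0 where there is no reading), "intrinsics" (3x3 intrinsics, pixels), "rvec" (rotation vector, rad) and "tvec" (3), from world to camera coordinates, as OpenCV has them. Camera axes: x right, y down, z forward; pixel columns grow to the right and rows downward; lengths in m; the calibration is good to about 2 mm. The wrist camera is an equidistant fisheye: a pixel r from the principal point sees the ray r / f radians off the axis. A picture is of the moment at which its call begins.
- manip.finish_job(): hands the job in; it is judged then, once.
The state is a dict: "t": time; "qpos": joint angles; "qd": joint speeds; "tau": joint torques, N m; "ee_pos": TCP position; "orientation": TCP orientation; "force": force on the tool from outside, world axes, zero at the start; "ft_torque": the same for the moment, N m; "width": finger opening in m; "grasp_force": force on a finger pad.
Only numpy, scipy, OpenCV 4.12 (cv2) and the standard library are available. Lean on these libraries where they do the work, as an engineer would, in place of code of your own. Each camera call takes 0.05 s, during which the arm holds its last target. There are 200 camera calls.

TASK

On the shop counter, first slide the barrel bolt fully home into its keeper, so that the display stand is locked to the counter. Then turn the jar carousel until the one tall jar faces the stand's front, straight towards the small price card in its wooden block, and hold it still there: a return spring turns the carousel back when it is let go, so finish while the gripper is still holding it. Leave the bolt home and the soap, tin, bowl and carton where they are.

Things in the scene. Friction and masses are not known exactly. Their poses are not given: they have to be found in the camera images.
- stand: Fixed grey laminate board on the counter, 330 x 425 mm, 18 mm thick. Origin: at counter height under the board; its x axis points to the stand's FRONT (customers' side, away from the robot), y left, z up. The carousel's axle is at (0, 70) mm in this frame. The barrel bolt lies along y at x = 0 on the right-hand part; its keeper is on a 120 x 75 mm wooden cleat beyond the board's right edge.
- price_card (a point): Centre of the small blank price card, straight in front of the carousel's axle, 163 mm from it. The card is 70 mm wide and stands in a dark wooden block fixed to the stand; its top is 90 mm above the counter, this point 65 mm.
- bolt (a joint): Travel of the steel barrel bolt in m: 0 = drawn right back, 0.045 = fully home in its keeper (end stop). It grows as the bolt moves along the stand's -y axis, away from the carousel. Friction about 1.5 N; it stays where it is left.
- bolt_knob (a point): On the axis of the bolt's upright round steel knob, 16 mm diameter, at the height to grip: 74 mm above the counter, 12 mm below the knob's top. Guide loops before and behind it are 28 mm wide across the bolt (stand's x), tops 45 mm above the counter; the loop ahead is 61 mm (bolt drawn back) to 16 mm (home) from the knob, centre to centre. Beside the knob (stand's x) is free space.
- carousel: Wooden turntable, 270 mm diameter, top face 50 mm above the counter, with four lidded glass jars fixed on it 95 mm from its axle. Origin on the axle, at the underside; x axis points to the tall jar, z up. It starts parked, 0.7 to 1.7 rad counter-clockwise (seen from above) of facing front, and can turn 2.6 rad either way; a spring of 0.15 N m per rad turns it back to parked when let go.
- tall_knob (a point): On the axis of the tall jar's wooden lid knob, an upright cylinder of 24 mm diameter, 36 mm high; this point is 24 mm above the lid, 206 mm above the counter, 95 mm from the axle. The tall jar is 64 mm wide, 120 mm tall plus a 12 mm lid, with a blank paper tag outward. The three short jars are 70 mm wide, 70 mm tall plus a flat lid without a knob, 132 mm above the counter.
- soap: Loose bystander: white bar of soap, 55 x 80 x 26 mm, on the stand near its right front corner. Origin: centre of its underside.
- tin: Loose bystander: round aluminium tin, 60 mm diameter, 24 mm tall, on the stand near its right rear corner. Origin: centre of its underside.
- bowl: Loose bystander: wooden bowl, 120 mm diameter, 55 mm tall, on the counter to the left of the stand. Origin: centre of its underside.
- carton: Loose bystander: cardboard carton, 60 x 90 x 45 mm, on the counter to the right of the stand. Origin: centre of its underside.

How it is judged:
On the way, in this order (a step that is already met when the one before it is completed fails the run):
1. the bolt is slid fully home into its keeper (value of joint bolt above 0.041 m), for 0.2 s.
2. the carousel is turned until the tall jar faces the front (angle between the x axis of carousel and the x axis of stand, either way round below 0.14 rad and x of tall_knob in the frame of stand above 0.07 m and value of joint bolt above 0.041 m), for 0.2 s.
At the end, for the whole second after the job is handed in: The bolt is home (within 4 mm of its end stop), the tall jar faces the stand's front within 0.14 rad (8 degrees), the carousel stands still (under 0.06 rad/s), and the gripper's fingers are still holding it (contact over 0.5 N) (all of step 2 and angular speed of carousel below 0.06 rad/s and contact force between the fingers and carousel above 0.5 N); the arm keeps its last pose, push and grip.
It fails at once if the soap was shifted by more than 30 mm (distance of soap from where it was at the start of the episode above 0.03 m).
It fails at once if the tin was shifted by more than 30 mm (distance of tin from where it was at the start of the episode above 0.03 m).
It fails at once if the bowl was shifted by more than 30 mm (distance of bowl from where it was at the start of the episode above 0.03 m).
It fails at once if the carton was shifted by more than 30 mm (distance of carton from where it was at the start of the episode above 0.03 m).
It also fails if it takes over 45 s, if anything falls off the work surface, if the arm or the gripper's body presses on something with over 40 N, if the wrist force passes 120 N, or if a joint passes its speed limit or range.

## Working session

There is one attempt and no reset: what is moved stays moved. The work goes in short steps, Python scripts to look and compute and a shell command to move; the robot and the scene stay as the last step left them, time stands still between calls to the robot, and variables do not carry over. Pictures are saved under pics/ and viewed, at most 10 in all, crops included, and the job is handed in when it is done.

```bash
mkdir -p pics; cat > h.py <<'E'
import numpy as np, cv2
from bench import manip
def cam(n):
    c=manip.camera(n); R=cv2.Rodrigues(np.array(c['rvec'],float))[0]; return c,R,np.array(c['tvec'],float).ravel()
def cloud(c,R,t):
    z=c['z_map']; K=c['intrinsics']; v,u=np.mgrid[:z.shape[0],:z.shape[1]]
    P=np.stack([(u-K[0][2])/K[0][0]*z,(v-K[1][2])/K[1][1]*z,z],-1)
    W=(P-t)@R; W[z==0]=np.nan; return W
E
python3 - <<'E'
from h import *
for n in('top','side'):
    c,R,t=cam(n); cv2.imwrite(f'pics/{n}0.png',c['image'][...,::-1]); np.savez(n+'0.npz',img=c['image'],W=cloud(c,R,t))
    print(n,-R.T@t)
s=manip.state();print(s['t'],s['ee_pos'],s['orientation'],s['width'])
E
```

```text
top [3.53366688e-01 6.19976415e-05 1.35863378e+00]
side [ 0.36783687 -0.87046196  1.11493525]
0.1 [0.21658017 0.47767285 0.244239  ] [ 2.11285521e-01  9.77423812e-01 -9.96539149e-04 -3.56320295e-04] 0.08538621312704932
```

View pics/top0.png

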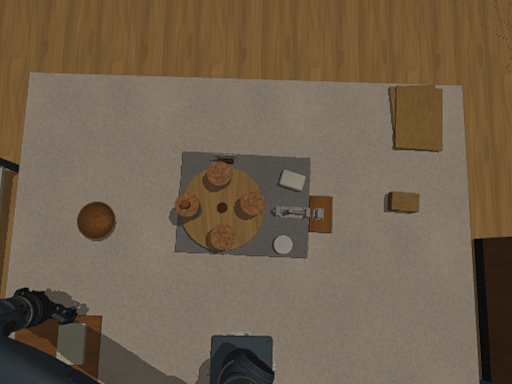

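View pics/side0.png

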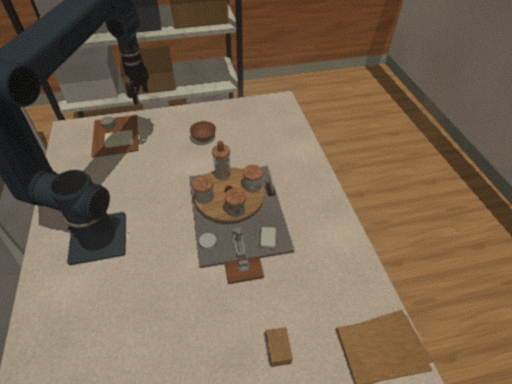

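The top view shows the board with corners near (182,152), (310,158), (307,257) and (176,250). The axle is near (222,208), the tall jar at (186,203), the bolt at (275–310,212) and the keeper at (320,213). The side view agrees: the tall jar at (221,160) points to the robot's left, and the bolt knob is near (238,235).

```bash
python3 - <<'E'
from h import *
d=np.load('top0.npz');W=d['W'];img=d['img'].astype(int)
z=W[...,2]
sub=np.zeros(z.shape,bool);sub[140:270,165:345]=1
# board: gray z~.018
b=sub&(abs(z-.018)<.006)&(img.max(-1)-img.min(-1)<15)&(img.max(-1)<140)
n,l,s,_=cv2.connectedComponentsWithStats(b.astype(np.uint8))
pts=W[b][:,:2].astype(np.float32); r=cv2.minAreaRect(pts); print('board',r,b.sum()); print(cv2.boxPoints(r))
t=sub&(abs(z-.05)<.006); p=W[t][:,:2]; q=p[(p[:,1]>-.02)] 
print('table circ',cv2.minEnclosingCircle(q.astype(np.float32)),len(q))
k=sub&(z>.17); print('tall',k.sum(),W[k].mean(0) if k.any() else 0, W[k][:,2])
j=sub&(abs(z-.132)<.008); n,l,s,c=cv2.connectedComponentsWithStats(j.astype(np.uint8))
for i in range(1,n):
  if s[i,4]>15: print('jar',s[i,4],cv2.minEnclosingCircle(W[l==i][:,:2].astype(np.float32)))
m=np.zeros_like(sub);m[200:225,266:330]=1
m&=z>.03
for v,u in zip(*np.where(m)): 
  if z[v,u]>.05: print(u,v,W[v,u].round(3))
d=np.load('side0.npz');W=d['W'];z=W[...,2];
for v in range(222,262,1): print(v,[int(1000*x) for x in z[v,228:250]])
print(W[235,238],W[227,236])
im=cv2.resize(d['img'][140:285,180:300,::-1],None,fx=4,fy=4,interpolation=cv2.INTER_CUBIC);im2=cv2.resize(np.load('top0.npz')['img'][145:265,170:340,::-1],None,fx=4,fy=4,interpolation=cv2.INTER_CUBIC);cv2.imwrite('pics/t1.png',im2)
E
```

```text
board ((0.5097901225090027, -0.019367516040802002), (0.47056227922439575, 0.3288812041282654), 88.40018463134766) 5869
[[ 0.33884495 -0.24996603]
 [ 0.66759795 -0.25914785]
 [ 0.6807353   0.211231  ]
 [ 0.3519823   0.22041282]]
table circ ((0.5137223601341248, 0.06797420978546143), 0.15538354218006134) 3258
tall 469 [0.4832267  0.16463782 0.18699618] [0.18186237 0.18333259 0.18307528 0.18541253 0.18540842 0.18501204
 0.17615457 0.18107972 0.18324278 0.17875402 0.18124569 0.18219943
 0.18243856 0.18092905 0.18254584 0.18445907 0.18077885 0.18146853
 0.18044555 0.18602994 0.183891   0.18217832 0.18064874 0.1853504
 0.17712559 0.18283443 0.1796701  0.1856331  0.1782818  0.18309294
 0.17934841 0.18428257 0.17998429 0.18164421 0.18117213 0.18128159
 0.18561944 0.18618492 0.18494923 0.18168401 0.18277391 0.18181171
 0.17882832 0.18493642 0.18042126 0.17898626 0.17762552 0.18607241
 0.18304456 0.18238214 0.18201698 0.18326548 0.17970194 0.18541604
 0.18163807 0.18181699 0.18257554 0.18131436 0.18170292 0.18365838
 0.18396459 0.18366348 0.17799932 0.18483303 0.18481092 0.18218137
 0.17455279
[... 5546 characters left out ...]
 0.479 -0.141  0.078]
291 212 [ 0.479 -0.144  0.078]
307 212 [ 0.483 -0.198  0.051]
307 213 [ 0.48  -0.198  0.051]
222 [15, 19, 19, 16, 22, 19, 20, 17, 12, 17, 18, 18, 21, 15, 16, 16, 20, 14, 23, 20, 17, 19]
223 [20, 14, 25, 20, 13, 17, 21, 22, 15, 20, 18, 15, 13, 18, 14, 21, 16, 18, 22, 15, 19, 20]
224 [18, 17, 20, 20, 14, 19, 21, 17, 18, 20, 14, 22, 22, 19, 19, 21, 19, 20, 20, 17, 19, 19]
225 [21, 20, 20, 20, 20, 18, 19, 16, 24, 18, 19, 19, 15, 14, 22, 19, 18, 18, 17, 18, 19, 17]
226 [19, 17, 19, 19, 18, 19, 15, 18, 15, 19, 16, 19, 12, 22, 15, 20, 18, 21, 17, 22, 20, 20]Traceback (most recent call last):
  File "<stdin>", line 20, in <module>
ValueError: cannot convert float NaN to integer
```

The measurements fit together: axle (0.4925, 0.071), stand yaw about −0.03, bolt knob (0.486, −0.142) with its top at 0.087, and tall knob (0.484, 0.166). The carousel has about 1.69 rad to turn clockwise. I'm moving to above the bolt knob.

```bash
python3 -m handwheel '[{"claw":1,"linear":[18,-41,4],"dr":[0,0,-0.08]},{"claw":1,"linear":[36,-82,8],"dr":[0,0,-0.16]},{"claw":1,"linear":[54,-123,12],"dr":[0,0,-0.24]},{"claw":1,"linear":[72,-164,16],"dr":[0,0,-0.32]},{"claw":1,"linear":[90,-206,20],"dr":[0,0,-0.4]}]' 60
python3 -m handwheel '[{"claw":1,"linear":[18,-41,0],"dr":[0,0,-0.08]},{"claw":1,"linear":[36,-82,0],"dr":[0,0,-0.16]},{"claw":1,"linear":[54,-123,0],"dr":[0,0,-0.24]},{"claw":1,"linear":[72,-164,0],"dr":[0,0,-0.32]},{"claw":1,"linear":[90,-206,0],"dr":[0,0,-0.4]}]'
python3 -m handwheel '[{"claw":1,"linear":[18,-41,0],"dr":[0,0,-0.08]},{"claw":1,"linear":[36,-82,0],"dr":[0,0,-0.16]},{"claw":1,"linear":[54,-123,0],"dr":[0,0,-0.24]},{"claw":1,"linear":[72,-164,0],"dr":[0,0,-0.32]},{"claw":1,"linear":[89,-207,0],"dr":[0,0,-0.375]}]'
python3 -m handwheel '[{"claw":1,"linear":[0,0,-25],"dr":[0,0,0]},{"claw":1,"linear":[0,0,-50],"dr":[0,0,0]},{"claw":1,"linear":[0,0,-75],"dr":[0,0,0]},{"claw":1,"linear":[0,0,-100],"dr":[0,0,0]},{"claw":1,"linear":[0,0,-100],"dr":[0,0,0]}]'
python3 - <<'E'
from h import *
c,R,t=cam('wrist');cv2.imwrite('pics/w1.png',c['image'][...,::-1]);print(c['intrinsics'],-R.T@t,R)
np.savez('w1.npz',img=c['image'],z=c['z_map'],K=c['intrinsics'],R=R,t=t)
s=manip.state();print(s['t'],s['ee_pos'],s['orientation'],s['qpos'])
E
```

```text
t: 0.6
ee_pos: [0.3069, 0.2705, 0.2649]
orientation: [0.402, 0.915, -0.0, -0.0]
force: [-0.3, -0.4, -0.0]
width: 0.0852
grasp_force: 0.0
t: 1.1
ee_pos: [0.397, 0.0644, 0.265]
orientation: [0.577, 0.817, 0.0, -0.0]
force: [1.0, 1.4, -0.9]
width: 0.0851
grasp_force: 0.0
t: 1.6
ee_pos: [0.4861, -0.1426, 0.2647]
orientation: [0.719, 0.695, 0.0, -0.0]
force: [0.8, 1.4, 0.6]
width: 0.0853
grasp_force: 0.0
t: 2.1
ee_pos: [0.4828, -0.1396, 0.1603]
orientation: [0.718, 0.696, -0.002, -0.004]
force: [-0.7, 0.5, -0.3]
width: 0.0855
grasp_force: 0.0
[[297.31863964   0.         256.89159096]
 [  0.         297.31863964 192.6019487 ]
 [  0.           0.           1.        ]] [ 0.48505773 -0.06280357  0.2880607 ] [[ 0.9995318  -0.02899609 -0.00976717]
 [-0.02468732 -0.9528629   0.30239517]
 [-0.01807505 -0.30201247 -0.95313261]]
2.15 [ 0.48400891 -0.14011735  0.16285289] [ 0.71766597  0.69638144 -0.00109288 -0.00269246] [-4.14951943e-01 -3.56658864e-03 -1.16940020e-01  1.46323451e+00
 -5.07984476e-07  1.18594653e+00]
```

View pics/w1.png

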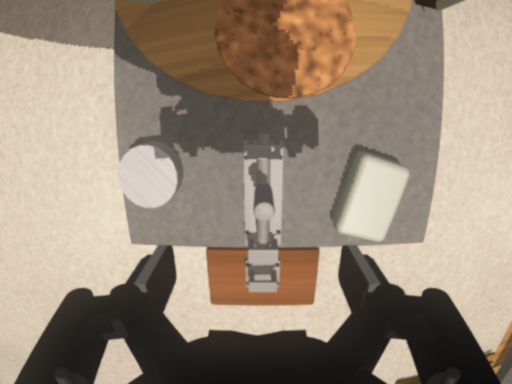

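The wrist view shows the bolt with its knob top at about (264,211), the keeper loop at (263,272), soap on the right and tin on the left. I'll cast a ray onto z=0.086 at the knob and at the keeper.

```bash
python3 - <<'E'
from h import *
d=np.load('w1.npz');K,R,t=d['K'],d['R'],d['t'];C=-R.T@t
def ray(u,v,h):
    x=np.array([u-K[0,2],v-K[1,2]]);r=np.hypot(*x);a=r/K[0,0]
    dd=R.T@np.r_[x/r*np.sin(a),np.cos(a)];return (C+dd*(h-C[2])/dd[2]).round(4)
print('knob',ray(264,211,.086),'z',d['z'][205:218,264])
print('keeper',ray(263,257,.045),ray(263,285,.045),'front loop',ray(263,150,.045))
print('board corners',ray(132,243,.018),ray(423,242,.018), 'tin',ray(148,176,.042))
print('jar',ray(285,42,.132))
from bench import manip;print(manip.state()['ee_pos'])
E
```

```text
knob [ 0.486 -0.141  0.086] z [0.21605894 0.21628669 0.21757829 0.21656239 0.21703152 0.21660343
 0.21788178 0.21760651 0.21755894 0.21844128 0.21826601 0.21875608
 0.21937995]
keeper [ 0.4843 -0.2032  0.045 ] [ 0.4837 -0.2356  0.045 ] front loop [ 0.4866 -0.1031  0.045 ]
board corners [ 0.3419 -0.2026  0.018 ] [ 0.6673 -0.2122  0.018 ] tin [ 0.3832 -0.1226  0.042 ]
jar [ 0.4989 -0.0315  0.132 ]
[ 0.48400891 -0.14011735  0.16285289]
```

The knob is confirmed at (0.486, −0.141). I'm descending and gripping it.

```bash
python3 -m handwheel '[{"claw":1,"linear":[0,1,-25],"dr":[0,0,0]},{"claw":1,"linear":[0,1,-50],"dr":[0,0,0]},{"claw":1,"linear":[0,1,-75],"dr":[0,0,0]},{"claw":1,"linear":[0,1,-95],"dr":[0,0,0]},{"claw":1,"linear":[0,1,-95],"dr":[0,0,0]}]' 40
python3 -m handwheel '[{"claw":-1,"linear":[0,0,0],"dr":[0,0,0]},{"claw":-1,"linear":[0,0,0],"dr":[0,0,0]},{"claw":-1,"linear":[0,0,0],"dr":[0,0,0]},{"claw":-1,"linear":[0,0,0],"dr":[0,0,0]},{"claw":-1,"linear":[0,0,0],"dr":[0,0,0]}]'
python3 -m handwheel '[{"claw":-1,"linear":[0,0,0],"dr":[0,0,0]},{"claw":-1,"linear":[0,0,0],"dr":[0,0,0]},{"claw":-1,"linear":[0,0,0],"dr":[0,0,0]},{"claw":-1,"linear":[0,0,0],"dr":[0,0,0]},{"claw":-1,"linear":[0,0,0],"dr":[0,0,0]}]'
```

```text
t: 2.65
ee_pos: [0.4845, -0.1392, 0.0688]
orientation: [0.718, 0.696, -0.001, -0.002]
force: [-0.5, 0.4, -0.6]
width: 0.0856
grasp_force: 0.0
t: 3.15
ee_pos: [0.4869, -0.1402, 0.0714]
orientation: [0.718, 0.696, 0.001, 0.001]
force: [-1.6, 0.4, -0.5]
width: 0.0144
grasp_force: 39.0
t: 3.65
ee_pos: [0.4869, -0.1402, 0.0714]
orientation: [0.718, 0.696, 0.001, 0.001]
force: [1.9, -0.1, 5.7]
width: 0.0149
grasp_force: 39.4
```

The fingers are on the 16 mm knob (width 15 mm). Next is the slide towards home.

```bash
python3 -m handwheel '[{"claw":-1,"linear":[0,-8,0],"dr":[0,0,0]},{"claw":-1,"linear":[0,-16,0],"dr":[0,0,0]},{"claw":-1,"linear":[-1,-24,0],"dr":[0,0,0]},{"claw":-1,"linear":[-1,-32,0],"dr":[0,0,0]},{"claw":-1,"linear":[-1,-38,0],"dr":[0,0,0]}]'
python3 -m handwheel '[{"claw":-1,"linear":[0,-2,0],"dr":[0,0,0]},{"claw":-1,"linear":[0,-4,0],"dr":[0,0,0]},{"claw":-1,"linear":[0,-6,0],"dr":[0,0,0]},{"claw":-1,"linear":[0,-7,0],"dr":[0,0,0]},{"claw":-1,"linear":[0,-7,0],"dr":[0,0,0]}]'
```

```text
t: 4.15
ee_pos: [0.4858, -0.178, 0.0713]
orientation: [0.718, 0.697, 0.001, 0.001]
force: [1.5, 1.9, 6.4]
width: 0.0146
grasp_force: 39.6
t: 4.65
ee_pos: [0.4856, -0.184, 0.0714]
orientation: [0.717, 0.697, 0.002, -0.0]
force: [1.8, 4.0, 6.7]
width: 0.0149
grasp_force: 39.7
```

```bash
python3 -m handwheel '[{"claw":-1,"linear":[0,-1,0],"dr":[0,0,0]},{"claw":-1,"linear":[0,-2,0],"dr":[0,0,0]},{"claw":-1,"linear":[0,-3,0],"dr":[0,0,0]},{"claw":-1,"linear":[0,-3,0],"dr":[0,0,0]},{"claw":-1,"linear":[0,-3,0],"dr":[0,0,0]}]'
```

```text
t: 5.15
ee_pos: [0.4856, -0.1841, 0.0713]
orientation: [0.717, 0.697, 0.004, -0.002]
force: [1.3, 8.6, 9.6]
width: 0.0148
grasp_force: 40.0
```

The bolt is on its end stop: no motion while the push rises to 8.6 N. I'm releasing it, rising, and taking a quick wrist look to confirm.

```bash
python3 -m handwheel '[{"claw":1,"linear":[0,2,0],"dr":[0,0,0]},{"claw":1,"linear":[0,2,0],"dr":[0,0,0]},{"claw":1,"linear":[0,2,0],"dr":[0,0,0]},{"claw":1,"linear":[0,2,0],"dr":[0,0,0]},{"claw":1,"linear":[0,2,0],"dr":[0,0,0]}]'
python3 -m handwheel '[{"claw":1,"linear":[0,0,20],"dr":[0,0,0]},{"claw":1,"linear":[0,0,65],"dr":[0,0,0]},{"claw":1,"linear":[0,0,110],"dr":[0,0,0]},{"claw":1,"linear":[0,0,155],"dr":[0,0,0]},{"claw":1,"linear":[0,0,195],"dr":[0,0,0]}]'
python3 -m handwheel '[{"claw":1,"linear":[0,40,5],"dr":[0,0,0.1]},{"claw":1,"linear":[0,80,5],"dr":[0,0,0.2]},{"claw":1,"linear":[0,120,5],"dr":[0,0,0.3]},{"claw":1,"linear":[0,160,5],"dr":[0,0,0.4]},{"claw":1,"linear":[0,200,5],"dr":[0,0,0.5]}]'
python3 - <<'E'
from h import *
c,R,t=cam('top');W=cloud(c,R,t);z=W[...,2]
cv2.imwrite('pics/t2.png',cv2.resize(c['image'][140:275,165:345,::-1],None,fx=4,fy=4))
m=np.zeros(z.shape,bool);m[195:230,280:330]=1;m&=(z>.072)&(z<.1);print(m.sum(),np.nanmean(W[m],0))
c,R,t=cam('wrist');cv2.imwrite('pics/w2.png',c['image'][...,::-1]);np.savez('w2.npz',z=c['z_map'],K=c['intrinsics'],R=R,t=t)
s=manip.state();print(s['t'],s['ee_pos'])
E
```

```text
t: 5.65
ee_pos: [0.4845, -0.1861, 0.0698]
orientation: [0.718, 0.696, -0.0, -0.0]
force: [-0.1, -0.1, 0.9]
width: 0.0847
grasp_force: 0.0
t: 6.15
ee_pos: [0.4848, -0.1862, 0.2677]
orientation: [0.718, 0.696, 0.0, 0.001]
force: [-0.3, -0.3, 0.9]
width: 0.0852
grasp_force: 0.0
t: 6.65
ee_pos: [0.4847, 0.0153, 0.2704]
orientation: [0.522, 0.853, 0.0, 0.0]
force: [0.4, -0.2, -0.5]
width: 0.0853
grasp_force: 0.0
23 [ 0.48524937 -0.185024    0.08587812]
6.75 [0.48444565 0.01800886 0.27051216]
```

View pics/w2.png

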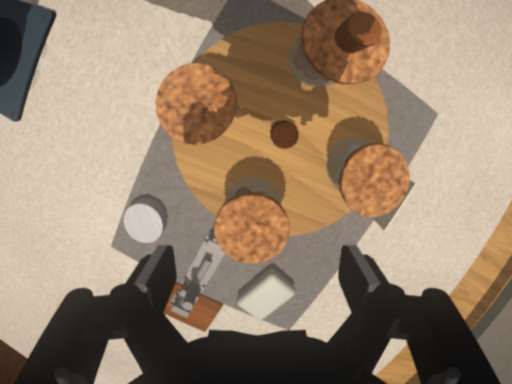

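The bolt knob now sits against the keeper at (205,258), and the top camera puts it at y=−0.185, 44 mm of travel. The tall jar's knob is at about (365,30), the axle cap at (285,134), and the card's corner at (398,205). Casting rays for the knob, axle and jars:

```bash
python3 - <<'E'
from h import *
d=np.load('w2.npz');K,R,t=d['K'],d['R'],d['t'];C=-R.T@t
def ray(u,v,h):
    x=np.array([u-K[0,2],v-K[1,2]]);r=np.hypot(*x);a=r/K[0,0]
    dd=R.T@np.r_[x/r*np.sin(a),np.cos(a)];return (C+dd*(h-C[2])/dd[2]).round(4)
print('tall',ray(366,30,.218),'lid',ray(346,40,.182),'axle',ray(285,133,.053),'jars',ray(197,103,.132),ray(252,229,.132),ray(375,180,.132))
print(manip.state()['ee_pos'])
d=np.load('top0.npz');W=d['W'];img=d['img'];z=W[...,2]
m=(z>.21)&(z<.23);m[:145]=0;m[260:]=0;m[:,:165]=0;m[:,345:]=0
print('tall0',W[m].mean(0),cv2.minEnclosingCircle(W[m][:,:2].astype(np.float32)))
m=(z>.08)&(z<.095);m[175:]=0;m[:140]=0;m[:,:200]=0;m[:,250:]=0
print('card',m.sum(),W[m].mean(0), W[m].min(0),W[m].max(0))
E
```

```text
tall [0.4842 0.164  0.218 ] lid [0.4821 0.1628 0.182 ] axle [0.4931 0.0723 0.053 ] jars [0.3997 0.0642 0.132 ] [ 0.4993 -0.0207  0.132 ] [0.5827 0.0799 0.132 ]
[0.48444565 0.01800886 0.27051216]
tall0 [0.48446161 0.16548789 0.21754443] ((0.48432865738868713, 0.16563762724399567), 0.011842654086649418)
card 31 [0.65508882 0.06375517 0.08718941] [0.65329857 0.03197605 0.08028062] [0.65856107 0.1011597  0.09464384]
```

```bash
python3 -m handwheel '[{"claw":1,"linear":[0,40,0],"dr":[0,0,0.1]},{"claw":1,"linear":[0,80,0],"dr":[0,0,0.2]},{"claw":1,"linear":[0,120,0],"dr":[0,0,0.2]},{"claw":1,"linear":[0,152,0],"dr":[0,0,0.2]},{"claw":1,"linear":[0,152,0],"dr":[0,0,0.2]}]'
python3 -m handwheel '[{"claw":1,"linear":[0,0,0],"dr":[0,0,0]},{"claw":1,"linear":[0,0,0],"dr":[0,0,0]},{"claw":1,"linear":[0,0,0],"dr":[0,0,0]},{"claw":1,"linear":[0,0,0],"dr":[0,0,0]},{"claw":1,"linear":[0,0,0],"dr":[0,0,0]}]'
```

```text
t: 7.25
ee_pos: [0.4848, 0.1685, 0.2699]
orientation: [0.434, 0.901, 0.0, -0.0]
force: [0.4, 0.2, 0.1]
width: 0.0854
grasp_force: 0.0
t: 7.75
ee_pos: [0.485, 0.1653, 0.2704]
orientation: [0.436, 0.9, 0.0, 0.0]
force: [1.1, 0.0, 1.1]
width: 0.0856
grasp_force: 0.0
```

```bash
python3 -m handwheel '[{"claw":1,"linear":[0,0,-20],"dr":[0,0,0]},{"claw":1,"linear":[0,0,-40],"dr":[0,0,0]},{"claw":1,"linear":[0,0,-60],"dr":[0,0,0]},{"claw":1,"linear":[0,0,-67],"dr":[0,0,0]},{"claw":1,"linear":[0,0,-67],"dr":[0,0,0]}]' 50
python3 -m handwheel '[{"claw":-1,"linear":[0,0,0],"dr":[0,0,0]},{"claw":-1,"linear":[0,0,0],"dr":[0,0,0]},{"claw":-1,"linear":[0,0,0],"dr":[0,0,0]},{"claw":-1,"linear":[0,0,0],"dr":[0,0,0]},{"claw":-1,"linear":[0,0,0],"dr":[0,0,0]}]'
python3 - <<'E'
import numpy as np
A=np.array([.4928,.0717]);r=.095
for k in range(0,21):
    a=1.661-1.693*k/20
    p=A+r*np.array([np.cos(a),np.sin(a)])-(A+r*np.array([np.cos(1.661),np.sin(1.661)]))
    print(k,(1000*p).round(1),round(-1.693*k/20,3))
E
```

```text
t: 8.25
ee_pos: [0.484, 0.1657, 0.202]
orientation: [0.435, 0.9, -0.001, -0.001]
force: [0.2, 0.2, 0.2]
width: 0.0851
grasp_force: 0.0
t: 8.75
ee_pos: [0.4853, 0.1662, 0.2043]
orientation: [0.435, 0.9, 0.0, 0.001]
force: [-0.0, 0.5, 1.7]
width: 0.0227
grasp_force: 49.2
0 [0. 0.] -0.0
1 [8.  0.4] -0.085
2 [16.1  0.1] -0.169
3 [24.  -0.9] -0.254
4 [31.9 -2.5] -0.339
5 [39.6 -4.8] -0.423
6 [47.1 -7.8] -0.508
7 [ 54.3 -11.4] -0.593
8 [ 61.2 -15.5] -0.677
9 [ 67.7 -20.2] -0.762
10 [ 73.7 -25.5] -0.847
11 [ 79.4 -31.3] -0.931
12 [ 84.5 -37.5] -1.016
13 [ 89.  -44.1] -1.1
14 [ 93.  -51.1] -1.185
15 [ 96.4 -58.4] -1.27
16 [ 99.1 -65.9] -1.354
17 [101.2 -73.7] -1.439
18 [102.7 -81.6] -1.524
19 [103.4 -89.6] -1.608
20 [103.5 -97.7] -1.693
```

The knob is gripped (23 mm). I'll swing it along the arc, checking the force each half second.

```bash
python3 -m handwheel '[{"claw":-1,"linear":[8,0,0],"dr":[0,0,-0.085]},{"claw":-1,"linear":[16,0,0],"dr":[0,0,-0.17]},{"claw":-1,"linear":[24,-1,0],"dr":[0,0,-0.254]},{"claw":-1,"linear":[32,-2.5,0],"dr":[0,0,-0.339]},{"claw":-1,"linear":[39.5,-5,0],"dr":[0,0,-0.423]}]'
python3 -m handwheel '[{"claw":-1,"linear":[7.5,-3,0],"dr":[0,0,-0.085]},{"claw":-1,"linear":[14.5,-6.5,0],"dr":[0,0,-0.17]},{"claw":-1,"linear":[21.5,-10.5,0],"dr":[0,0,-0.254]},{"claw":-1,"linear":[28,-15.5,0],"dr":[0,0,-0.339]},{"claw":-1,"linear":[34,-20.5,0],"dr":[0,0,-0.423]}]'
```

```text
t: 9.25
ee_pos: [0.5247, 0.161, 0.2043]
orientation: [0.616, 0.788, 0.0, 0.0]
force: [-1.4, -0.4, 3.3]
width: 0.023
grasp_force: 50.3
t: 9.75
ee_pos: [0.5582, 0.1403, 0.2043]
orientation: [0.768, 0.641, -0.0, 0.0]
force: [-2.6, -0.8, 4.2]
width: 0.0226
grasp_force: 50.4
```

```bash
python3 -m handwheel '[{"claw":-1,"linear":[5.5,-6,0],"dr":[0,0,-0.085]},{"claw":-1,"linear":[11,-12,0],"dr":[0,0,-0.17]},{"claw":-1,"linear":[15.5,-18.5,0],"dr":[0,0,-0.254]},{"claw":-1,"linear":[19.5,-25.5,0],"dr":[0,0,-0.339]},{"claw":-1,"linear":[22.5,-33,0],"dr":[0,0,-0.423]}]'
python3 -m handwheel '[{"claw":-1,"linear":[3,-7.5,0],"dr":[0,0,-0.085]},{"claw":-1,"linear":[5,-15,0],"dr":[0,0,-0.17]},{"claw":-1,"linear":[6,-23,0],"dr":[0,0,-0.254]},{"claw":-1,"linear":[7,-31,0],"dr":[0,0,-0.339]},{"claw":-1,"linear":[7,-39,0],"dr":[0,0,-0.423]}]'
python3 -m handwheel '[{"claw":-1,"linear":[0,0,0],"dr":[0,0,0]},{"claw":-1,"linear":[0,0,0],"dr":[0,0,0]},{"claw":-1,"linear":[0,0,0],"dr":[0,0,0]},{"claw":-1,"linear":[0,0,0],"dr":[0,0,0]},{"claw":-1,"linear":[0,0,0],"dr":[0,0,0]}]'
python3 - <<'E'
from h import *
c,R,t=cam('wrist');cv2.imwrite('pics/w3.png',c['image'][...,::-1]);np.savez('w3.npz',z=c['z_map'],K=c['intrinsics'],R=R,t=t)
c,R,t=cam('top');W=cloud(c,R,t);z=W[...,2]
s=np.zeros(z.shape,bool);s[140:270,165:345]=1
j=s&(abs(z-.132)<.008);n,l,st,_=cv2.connectedComponentsWithStats(j.astype(np.uint8))
for i in range(1,n):
  if st[i,4]>60: print('jar',st[i,4],cv2.minEnclosingCircle(W[l==i][:,:2].astype(np.float32)))
m=np.zeros(z.shape,bool);m[195:230,280:330]=1;m&=(z>.072)&(z<.1);print(m.sum(),np.nanmean(W[m],0))
cv2.imwrite('pics/t3.png',cv2.resize(c['image'][130:280,160:345,::-1],None,fx=4,fy=4))
E
```

```text
t: 10.25
ee_pos: [0.5803, 0.1076, 0.2043]
orientation: [0.885, 0.466, -0.0, -0.0]
force: [-3.2, 0.7, 4.0]
width: 0.0229
grasp_force: 50.4
t: 10.75
ee_pos: [0.5871, 0.069, 0.2043]
orientation: [0.963, 0.27, -0.0, -0.001]
force: [-3.5, 0.9, 3.8]
width: 0.0226
grasp_force: 50.5
t: 11.25
ee_pos: [0.5871, 0.0694, 0.2043]
orientation: [0.962, 0.273, -0.0, -0.0]
force: [-4.2, 0.4, 6.2]
width: 0.0223
grasp_force: 50.6
jar 500 ((0.4907466173171997, -0.023855896666646004), 0.037882670760154724)
23 [ 0.48531909 -0.1851243   0.08517595]
```

View pics/t3.png

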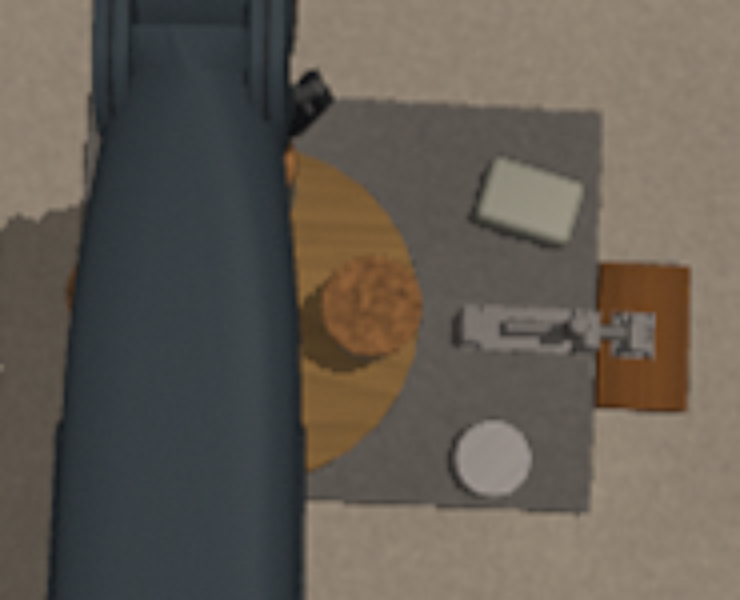

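The top view shows the right-hand short jar at (370,305). That puts the carousel at about −0.02 rad against the stand's −0.03, so it faces front within 0.02 rad. The bolt is still home in its keeper, soap and tin are unmoved, and the grip is steady at 50 N. I'm handing in.

```bash
python3 -c "
from bench import manip
print(manip.finish_job())"
```

```text
the job is handed in; nothing more can be done
None
```

I slid the bolt fully home, turned the tall jar to face the price card (about 0.01 rad off by the last measurement), and handed the job in at about 11 s with the gripper still holding its knob; no verdict came back.

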